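# Lock-up of a rotor's castle nut

### The job

Tighten the castle nut on the green rotor stand: turn it clockwise until its yellow-painted tooth has reached the red snug mark, then a little further, until the next slot lines up with the cotter hole in the stem (the black line), so that a pin could go in. Do not turn it past that slot, let go of it when you are done, keep your hands off the blue rotor stand, which is already pinned, and leave the white bottle standing where it is.

Things in the scene. Friction and masses are not known exactly. Their poses are not given: they have to be found in the camera images.
- green_nut (a joint): Turn in rad of the castle nut on the green stand, growing clockwise from above (tightening); range -0.5 to 1.7, start -0.3 to 0.45 (loose). At 0 slots face the cotter hole but it is loose; 0.65 snug, yellow tooth at the red mark; 1.047 next slot at the hole: stop here, yellow tooth square to the black line. Takes 0.3 to 0.5 N m; stays where left, does not rise or sink.
- green_nut_top (a point): Nut centre, on its axis at the top of its teeth, 99 mm above the bench. z up; x, turning with the nut, passes through the middle of a slot and a flat. Dark steel, light slot floors; hexagon 46 mm across flats (flats and 8 mm slots at 0, 60, 120 .. deg from x), 66 to 88 mm above the bench; crown of six teeth above it, 43 mm wide, 11 mm high; the yellow tooth is at 150 deg anticlockwise from x.
- blue_head: Bystander, fixed, its nut already locked by a brass pin. Origin under its centre, on the bench. Built as the green stand: 104 mm high to the end of the 28 mm stem (black line on it and on the rotor: direction of the cotter hole), nut, below it a hub 40 mm wide and 16 mm high, then a rotor disc 116 mm wide, top 50 mm above the bench, with a red snug mark.
- bottle: White plastic bottle with red cap, standing loose on the bench, 68 mm wide, 190 mm high, about 0.4 kg; origin at the centre of its underside, z up.
There are look-alikes about, which are no part of the job. Several things have the shape of the bottle; the one meant has the colours described above.

How it is judged:
On the way:
1. the nut is snug: its yellow tooth has reached the red mark (value of joint green_nut above 0.65 rad), for 0.1 s.
At the end, for the whole second after the job is handed in: The green stand's nut is past snug and its slots are within 10 degrees of the cotter hole at the first slot after snug (joint 1.047 +/- 0.175 rad), at rest; the bottle stands upright (value of joint green_nut between 0.872 and 1.222 rad and velocity of joint green_nut between -0.05 and 0.05 rad/s and angle between bottle's own z axis and vertical below 0.2 rad); the robot touches nothing.
It fails at once if the nut is turned more than 20 degrees past the slot (value of joint green_nut above 1.4 rad).
It fails at once if the robot pushes on the blue stand (contact force between any of the fingers, the arm and blue_head above 3 N).
It fails at once if the bottle is knocked over or shoved more than 40 mm (angle between bottle's own z axis and vertical above 0.5 rad or distance of bottle from where it was at the start of the episode above 0.04 m).
It also fails if it takes over 29 s, if anything falls off the work surface, if the arm or the gripper's body presses on something with over 40 N, if the wrist force passes 120 N, or if a joint passes its speed limit or range.

### The arm

A 6-joint arm with a two-finger parallel gripper is mounted at the origin on the work surface. World frame = base frame: x ahead of the robot, y to its left, z up, the work surface at z = 0. Lengths are in m, angles in rad, forces in N, time in s.
With the tool pointing down it reaches from about 0.25 to 0.775 m from the base axis. Payload 4 kg.
Tool frame: the origin (TCP) lies between the finger pads; the fingertips stand 14 mm ahead of it and the grasp point (between the pads) lies 5 mm behind it (bot.tcp_to_tips is the distance from the TCP to the fingertips, in m); z points along the fingers, y is the line along which they close (so a half turn about z gives the same grasp; the last joint's range is limited). The gripper opens to 85 mm and grips with 20 to 120 N. Pads are 22 mm wide; open, the fingers measure 114 mm over their backs; the gripper's body (76 mm by 85 mm) begins 54 mm behind the grasp point. The pads swing forward as they close: fully open they stand 13 mm farther back than shut.
Start: joints at [1.193, 0.087, 1.371, -0, 1.684, -0.103], TCP at [0.149, 0.529, 0.245] pointing down, gripper open.
Joint ranges: [-3.1, 3.1], [-0.76, 2.03], [0.27, 2.55], [-1.08, 4.22], [0.17, 2.65], [-2.57, 2.57]. Speed limits (rad/s): [2.79, 2.79, 3.14, 3.14, 3.14, 3.14].

### API

Orientations are given as a unit quaternion [w, x, y, z].
In Python, from bench import bot gives the robot as it stands.
- The arm moves only by the tool servo_tool, never from a script. Its argument "plan" is a list of rows, each an object with "fingers": the gripper command: -1 is fully open, 1 is shut, values between are in proportion; "travel": the shift along the world's x, y, z in cm, a list of three; "spin": the turn about the world's z in degrees. In form: [{"fingers": fingers, "travel": [dx, dy, dz], "spin": spin}, ...]. A call has 1 to 5 rows; each row shifts and turns the commanded pose from where the row before left it; what a row does not reach is not made up. A row lasts 1/8 s, in which the tool goes at most 62.5 mm and 10.7 degrees, less where a joint would pass 70% of its speed; a pose out of reach is approached as far as the arm can. A call with a gripper value outside its range is refused whole. The fingers move at their own pace and stop on an object; "grip_force" is the grip in N (left out, the last holds). Time passes only in rows, so rows that do not move let the fingers close. It gives the time, the measured TCP pose, the force and the opening at its end, in the units of the state.
- bot.state(): the state, without advancing time (a new reading comes with each control period).
- bot.snapshot(name): name is "side" or "top"; returns the picture (420x560x3 uint8, red, green, blue); there is no depth.
- bot.camera_model(name): a dict with "fx", "fy", "cx", "cy" (pixels), "eye" and "orientation" of the camera in the world. Camera axes: x right, y down, z forward; pixel columns grow to the right and rows downward; lengths in m; the calibration is good to about 2 mm. A picture is of the moment at which its call begins. camera_model takes no time and is no camera call.
- bot.job_done(): hands the job in, once; it reports no verdict.
Trained networks look in the newest picture that a camera, given by its name, has taken for a name from the list of things; names that differ only in an ending like _2 or _b are one class to them, and where a whole thing is asked for, a point or a joint stands for the part that bears it (a point fixed in the world has none). Each returns a list of dicts, best first, with "conf" (0 to 1); they miss things now and then, are a little off and sometimes report something else, mostly with a low value. They report only what shows in the picture. A call takes as long as a camera call. They do not tell look-alikes from the thing itself.
- bot.outline_of(camera, label): "mask" (420x560 bool, what is visible of it) and "point" ([column, row] in pixels, amid what is visible of it).
- bot.place_of(camera, label): "point" ([column, row] in pixels: a listed point, or the origin of a listed thing).
The state is a dict: "time_s": time; "qpos": joint angles; "joint_velocities": joint speeds; "effort": joint torques, N m; "position": TCP position; "tcp_rot": TCP orientation; "contact_force": force on the tool from outside, world axes, zero at the start; "torque": the same for the moment, N m; "width": finger opening in m.
Only numpy, scipy, OpenCV 4.12 (cv2) and the standard library are available. Lean on these libraries where they do the work, as an engineer would, in place of code of your own. Each camera call takes 0.05 s, during which the arm holds its last target. There are 200 camera calls.

## Working session

There is one attempt and no reset: what is moved stays moved. The work goes in short steps, Python scripts to look and compute and a tool call to move; the robot and the scene stay as the last step left them, time stands still between calls to the robot, and variables do not carry over. Pictures are saved under pics/ and viewed, on a budget of 10 in all, crops included, one or two more only if the job needs it, and the job is handed in when it is done.

Besides the shell and the picture viewer there is one more tool, called by a JSON object that holds its "fn" and its "kwargs". servo_tool: Moves the arm, as the interface text tells. Its arguments: {"type":"object","properties":{"plan":{"type":"array","items":{"type":"object","properties":{"fingers":{"type":"number"},"travel":{"type":"array","items":{"type":"number"}},"spin":{"type":"number"}}}},"grip_force":{"type":"number"}},"required":["plan"]}

```bash
mkdir -p pics; cat > h.py <<'E'
import numpy as np,cv2
from bench import bot
from scipy.spatial.transform import Rotation as R
def cam(n):
    c=bot.camera_model(n);q=c["orientation"];return c,np.array(c["eye"]),R.from_quat([q[1],q[2],q[3],q[0]]).as_matrix()
def ray(n,p):
    c,e,M=cam(n);d=M@np.array([(p[0]-c["cx"])/c["fx"],(p[1]-c["cy"])/c["fy"],1]);return e,d/np.linalg.norm(d)
def atz(n,p,z):
    e,d=ray(n,p);return e+d*(z-e[2])/d[2]
def proj(n,X):
    c,e,M=cam(n);v=M.T@(np.array(X)-e);return np.array([c["fx"]*v[0]/v[2]+c["cx"],c["fy"]*v[1]/v[2]+c["cy"]])
def tri(p,q,n="side",m="top"):
    e,d=ray(n,p);f,g=ray(m,q);t=np.linalg.lstsq(np.c_[d,-g],f-e,rcond=None)[0];a=e+d*t[0];b=f+g*t[1];return (a+b)/2,np.linalg.norm(a-b)
def save(n,im,box=None,s=1):
    if box: im=im[box[1]:box[3],box[0]:box[2]]
    cv2.imwrite("pics/"+n,cv2.resize(im[:,:,::-1],None,fx=s,fy=s,interpolation=cv2.INTER_CUBIC))
E
python3 - <<'E'
from h import *
np.set_printoptions(precision=3,suppress=True)
a=bot.snapshot("side");b=bot.snapshot("top")
cv2.imwrite("pics/a.png",np.vstack([a,b])[:,:,::-1]) 
save("side.png",a,s=1.4);save("top.png",b,s=1.4)
for n in("side","top"):
    print(n,bot.camera_model(n))
    for l in("green_nut_top","blue_head","bottle"):
        print(l,[(np.round(x["point"],1),round(x["conf"],2),atz(n,x["point"],.099 if l[0]=="g" else 0)) for x in bot.place_of(n,l)])
print(bot.state())
E
```

```text
side {'fx': 478.1316994974485, 'fy': 478.1316994974485, 'cx': 279.868395825774, 'cy': 216.04301901732987, 'eye': array([0.402, 0.843, 0.581]), 'orientation': array([ 0.067, -0.117,  0.855, -0.5  ])}
green_nut_top [(array([266.8, 258.5]), 0.87, array([0.611, 0.173, 0.099]))]
blue_head [(array([344.8, 229.8]), 0.95, array([ 0.511, -0.129,  0.   ]))]
bottle [(array([216.2, 231.2]), 0.77, array([ 0.8  , -0.041,  0.   ])), (array([203.2, 262.6]), 0.76, array([0.778, 0.086, 0.   ])), (array([238.7, 199. ]), 0.68, array([ 0.805, -0.209,  0.   ]))]
top {'fx': 485.7036485309336, 'fy': 485.7036485309336, 'cx': 276.6412360513252, 'cy': 214.07051012549465, 'eye': array([0.541, 0.015, 1.123]), 'orientation': array([-0.035,  0.708, -0.704,  0.043])}
green_nut_top [(array([199.6, 229.8]), 0.81, array([0.619, 0.166, 0.099]))]
blue_head [(array([329.9, 278.2]), 0.83, array([ 0.517, -0.12 ,  0.   ]))]
bottle [(array([356.2, 156.2]), 0.93, array([ 0.803, -0.185,  0.   ])), (array([244.3, 162.3]), 0.85, array([0.786, 0.079, 0.   ])), (array([300.1, 154.1]), 0.67, array([ 0.807, -0.052,  0.   ]))]
{'time_s': 0.4, 'qpos': array([ 1.193,  0.087,  1.371, -0.   ,  1.684, -0.103]), 'joint_velocities': array([-0.002, -0.   , -0.004, -0.002, -0.001, -0.   ]), 'effort': array([ -0.001, -35.116, -31.294,  -0.   ,   0.003,   0.   ]), 'position': array([0.149, 0.529, 0.245]), 'tcp_rot': array([-0.   ,  0.137,  0.991, -0.   ]), 'contact_force': array([-0.297,  0.443, -0.532]), 'torque': array([-0.012,  0.031, -0.049]), 'width': 0.0857215513204997}
```

View pics/side.png

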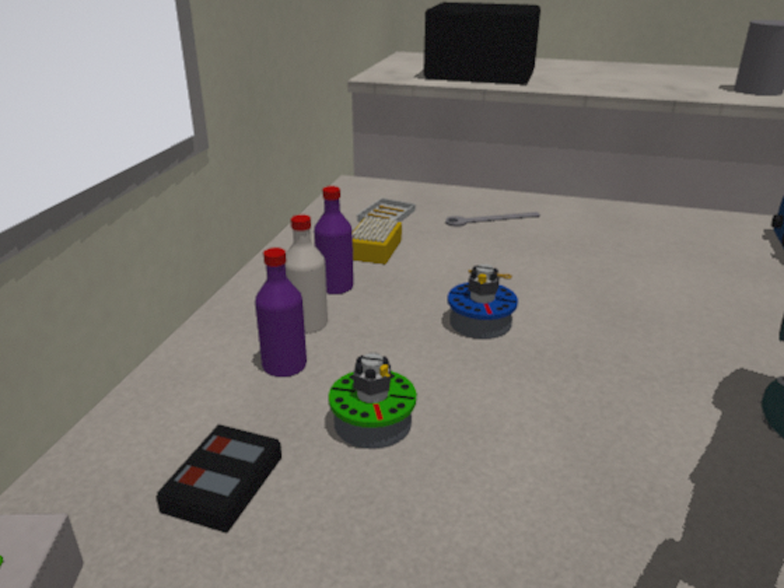

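View pics/top.png

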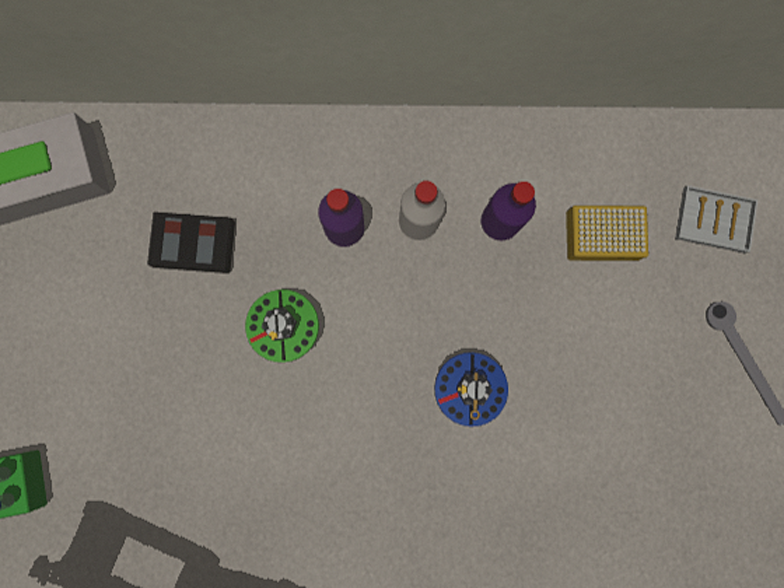

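The side view (1.4× scale) shows the green stand with its nut at about (372,370). The blue stand is at (482,285), and the white bottle at (303,275) stands between two purple look-alikes at (282,315) and (333,240). In the top view the green nut is at (280,324), the blue stand at (472,388) and the white bottle at (422,210). The only stand that could be taken for the target is the blue, pinned one, at (482,285) side and (472,388) top, so I choose the green. Next I check it in one close crop and measure the angles.

```bash
cat > ang.py <<'E'
from h import *
np.set_printoptions(precision=3,suppress=True)
def rect(im,cen,z,n="top",half=.065,px=600):
    # metric picture of plane z about cen: up=+x, left=+y
    w=[[cen[0]+half,cen[1]+half],[cen[0]+half,cen[1]-half],[cen[0]-half,cen[1]-half],[cen[0]-half,cen[1]+half]]
    s=np.float32([proj(n,[*p,z]) for p in w]);d=np.float32([[0,0],[px,0],[px,px],[0,px]])
    return cv2.warpPerspective(im,cv2.getPerspectiveTransform(s,d),(px,px),flags=cv2.INTER_CUBIC)
def yellow(n,box,im):
    h=cv2.cvtColor(im,cv2.COLOR_RGB2HSV);m=cv2.inRange(h,(14,130,110),(32,255,255))
    k=np.zeros_like(m);k[box[1]:box[3],box[0]:box[2]]=m[box[1]:box[3],box[0]:box[2]]
    r,c=np.nonzero(k);return np.array([c.mean(),r.mean()]) if len(r) else None,len(r)
E
python3 - <<'E'
from ang import *
t=bot.snapshot("top");s=bot.snapshot("side")
ps=[x for x in bot.place_of("side","green_nut_top")][0]["point"];pt=bot.place_of("top","green_nut_top")[0]["point"]
X,g=tri(ps,pt);print("nut",ps,pt,X,g)
yt,n=yellow("top",(175,205,232,262),t);ys,n2=yellow("side",(235,245,300,290),s)
print("yellow",yt,n,ys,n2);
if yt is not None: print(atz("top",yt,.098), tri(ys,yt) if ys is not None else "")
# green disc
for nm,im,b in(("top",t,(160,190,245,275)),("side",s,(220,250,310,320))):
    h=cv2.cvtColor(im,cv2.COLOR_RGB2HSV);m=cv2.inRange(h,(45,150,60),(75,255,255));k=m*0;k[b[1]:b[3],b[0]:b[2]]=m[b[1]:b[3],b[0]:b[2]]
    pts=cv2.convexHull(np.argwhere(k)[:,::-1].astype(np.float32));e=cv2.fitEllipse(pts);print(nm,e,atz(nm,e[0],.05))
    if nm=="top": c=atz(nm,e[0],.05)
cv2.imwrite("pics/rect.png",cv2.hconcat([cv2.resize(rect(t,c,.05),(400,400)),cv2.resize(rect(t,c,.099,half=.035),(400,400))])[:,:,::-1])
E
```

```text
nut [263.6, 259.1] [199.0, 228.4] [0.62  0.168 0.093] 0.004472364514589817
yellow [191.125 239.812] 32 [273.864 265.523] 44
[0.598 0.184 0.098] (array([0.596, 0.184, 0.095]), np.float64(0.003857148006667198))
top ((201.15631103515625, 232.29730224609375), (50.440650939941406, 51.22803497314453), 69.98342895507812) [0.617 0.17  0.05 ]
side ((265.7092590332031, 283.89892578125), (41.893699645996094, 62.701087951660156), 89.00540924072266) [0.61  0.182 0.05 ]
```

View pics/rect.png

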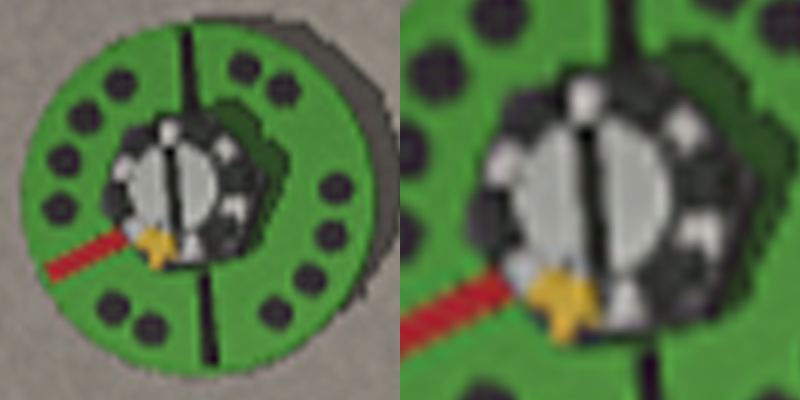

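The crop confirms it is the green stand with no pin. The black line runs about 4° anticlockwise of +x. The slots sit at about 11° (mod 60) and the yellow tooth at about 160°, so the nut is at about -0.12 rad and needs about 67° clockwise. Nut centre is about (0.617, 0.171), top about 0.093–0.099. I'll grip with tool y at 71° and end at 4°, which leaves the last joint at about -56° to +11°, well in range.

{"fn": "servo_tool", "kwargs": {"plan": [{"fingers": -1, "travel": [4.7, -3.6, 0], "spin": -3}, {"fingers": -1, "travel": [4.7, -3.6, 0], "spin": 0}, {"fingers": -1, "travel": [4.7, -3.6, 0], "spin": 0}, {"fingers": -1, "travel": [4.7, -3.6, 0], "spin": 0}, {"fingers": -1, "travel": [4.7, -3.6, 0], "spin": 0}], "grip_force": 90}}

```text
time_s: 1.23
position: [0.3856, 0.3481, 0.2456]
tcp_rot: [0.0, 0.163, 0.987, 0.0]
contact_force: [0.9, 0.7, 1.0]
width: 0.0856
```

{"fn": "servo_tool", "kwargs": {"plan": [{"fingers": -1, "travel": [4.7, -3.6, 0], "spin": 0}, {"fingers": -1, "travel": [4.7, -3.6, 0], "spin": 0}, {"fingers": -1, "travel": [4.7, -3.6, 0], "spin": 0}, {"fingers": -1, "travel": [4.7, -3.6, 0], "spin": 0}, {"fingers": -1, "travel": [4.2, -3.4, 0], "spin": 0}]}}

```text
time_s: 1.85
position: [0.6158, 0.1699, 0.2453]
tcp_rot: [0.0, 0.163, 0.987, 0.0]
contact_force: [-0.3, 0.9, -0.4]
width: 0.0856
```

{"fn": "servo_tool", "kwargs": {"plan": [{"fingers": -1, "travel": [0, 0, -4], "spin": 0}, {"fingers": -1, "travel": [0, 0, -4], "spin": 0}, {"fingers": -1, "travel": [0, 0, 0], "spin": 0}]}}

```text
time_s: 2.22
position: [0.6119, 0.1707, 0.1604]
tcp_rot: [-0.005, 0.163, 0.987, -0.002]
contact_force: [-0.1, 0.5, 0.0]
width: 0.0853
```

```bash
python3 - <<'E'
from ang import *
s=bot.snapshot("side");save("s2.png",s,(190,120,390,330),2.8)
st=bot.state();print(st["position"],st["tcp_rot"],st["qpos"],proj("side",st["position"]),proj("side",[.617,.171,.099]))
E
```

```text
[0.613 0.171 0.164] [-0.002  0.163  0.987 -0.001] [ 0.183  0.309  1.271  0.     1.565 -1.06 ] [265.085 226.443] [263.608 257.467]
```

View pics/s2.png

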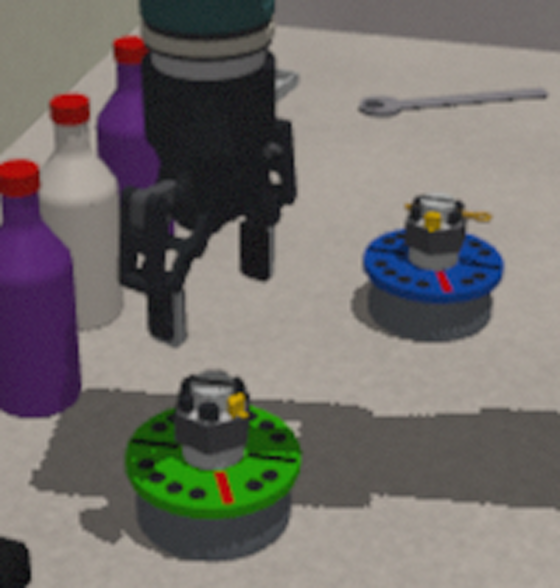

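The side crop shows the open fingers centred over the green nut (crop about (212,390)), with the flats parallel to the pads and bottles clear. I'll descend and close.

{"fn": "servo_tool", "kwargs": {"plan": [{"fingers": -1, "travel": [0.2, 0, -3], "spin": 0}, {"fingers": -1, "travel": [0, 0, -3], "spin": 0}, {"fingers": -1, "travel": [0, 0, -2.8], "spin": 0}, {"fingers": -1, "travel": [0, 0, 0], "spin": 0}]}}

```text
time_s: 2.78
position: [0.6158, 0.1716, 0.0773]
tcp_rot: [-0.001, 0.163, 0.987, -0.0]
contact_force: [-0.4, 0.4, 0.2]
width: 0.0856
```

{"fn": "servo_tool", "kwargs": {"plan": [{"fingers": -0.1, "travel": [0, 0, 0], "spin": 0}, {"fingers": -0.1, "travel": [0, 0, 0], "spin": 0}, {"fingers": 0, "travel": [0, 0, 0], "spin": 0}, {"fingers": 0, "travel": [0, 0, 0], "spin": 0}], "grip_force": 30}}

```text
time_s: 3.28
position: [0.6169, 0.1688, 0.0806]
tcp_rot: [0.001, 0.163, 0.987, -0.002]
contact_force: [-3.8, -6.9, 6.2]
width: 0.0451
```

{"fn": "servo_tool", "kwargs": {"plan": [{"fingers": 0, "travel": [0.1, -0.3, 0.2], "spin": 0}, {"fingers": 0.3, "travel": [0, 0, 0], "spin": 0}, {"fingers": 0.3, "travel": [0, 0, 0], "spin": 0}], "grip_force": 90}}

```text
time_s: 3.65
position: [0.6169, 0.1686, 0.0809]
tcp_rot: [-0.0, 0.163, 0.987, 0.0]
contact_force: [-5.6, -0.5, 6.2]
width: 0.0441
```

```bash
python3 - <<'E'
from ang import *
s=bot.snapshot("side");save("s3.png",s,(215,200,325,320),5)
st=bot.state();print(st)
E
```

```text
{'time_s': 3.7, 'qpos': array([ 0.178,  0.365,  1.369,  0.   ,  1.408, -1.065]), 'joint_velocities': array([-0.001,  0.002, -0.001,  0.   , -0.   , -0.   ]), 'effort': array([ -0.684, -41.849, -29.364,   0.036,  -1.737,  -0.257]), 'position': array([0.617, 0.169, 0.081]), 'tcp_rot': array([-0.   ,  0.163,  0.987, -0.   ]), 'contact_force': array([-6.008,  0.34 ,  6.717]), 'torque': array([-0.41 ,  0.836, -0.3  ]), 'width': 0.043850956537795194}
```

View pics/s3.png

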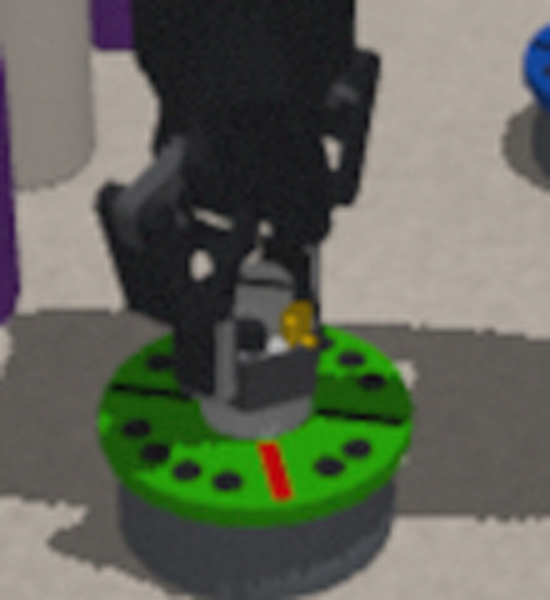

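The crop shows the pads seated on two flats of the hexagon, with the yellow tooth clear of them. Turning clockwise.

{"fn": "servo_tool", "kwargs": {"plan": [{"fingers": 0.3, "travel": [0, 0, 0], "spin": -7}, {"fingers": 0.3, "travel": [0, 0, 0], "spin": -7}, {"fingers": 0.3, "travel": [0, 0, 0], "spin": -7}, {"fingers": 0.3, "travel": [0, 0, 0], "spin": -7}, {"fingers": 0.3, "travel": [0, 0, 0], "spin": -7}]}}

```text
time_s: 4.32
position: [0.616, 0.1675, 0.0809]
tcp_rot: [-0.001, 0.453, 0.892, -0.002]
contact_force: [-9.2, -3.5, 7.4]
width: 0.0445
```

{"fn": "servo_tool", "kwargs": {"plan": [{"fingers": 0.3, "travel": [0, 0, 0], "spin": -6}, {"fingers": 0.3, "travel": [0, 0, 0], "spin": -6}, {"fingers": 0.3, "travel": [0, 0, 0], "spin": -6}, {"fingers": 0.3, "travel": [0, 0, 0], "spin": -4}, {"fingers": 0.3, "travel": [0, 0, 0], "spin": 0}]}}

```text
time_s: 4.95
position: [0.6151, 0.1671, 0.0809]
tcp_rot: [-0.001, 0.614, 0.789, -0.003]
contact_force: [-11.2, -5.1, 9.1]
width: 0.0437
```

```bash
python3 - <<'E'
from ang import *
s=bot.snapshot("side");save("s4.png",s,(215,200,325,320),5)
st=bot.state();q=st["tcp_rot"];M=R.from_quat([*q[1:],q[0]]).as_matrix();print(np.degrees(np.arctan2(M[1,1],M[0,1])),st["position"],st["contact_force"],st["torque"],st["width"])
y,n=yellow("side",(235,240,300,290),s);p=atz("side",y,.095) if n else None;print(y,n,p)
for a in range(85,125,5): print(a,proj("side",[.617+.024*np.cos(np.radians(a)),.169+.024*np.sin(np.radians(a)),.096]))
E
```

```text
14.249317927976422 [0.615 0.167 0.081] [-10.635  -4.812   9.576] [-0.752  1.653 -0.174] 0.0441463137214093
[264.882 268.662] 68 [0.607 0.198 0.095]
85 [258.772 265.558]
90 [259.9   265.776]
95 [261.062 265.936]
100 [262.247 266.037]
105 [263.446 266.076]
110 [264.649 266.054]
115 [265.846 265.972]
120 [267.028 265.829]
```

View pics/s4.png

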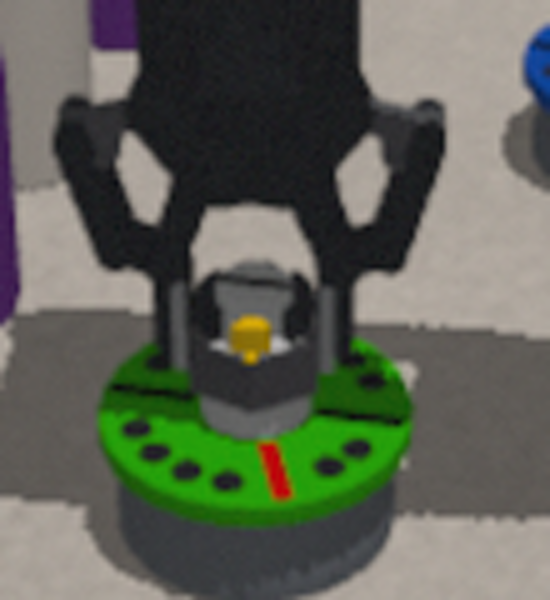

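The nut has followed. The tooth is past the red mark, and tool yaw is 14°, with 4° as the goal. About 10° more.

{"fn": "servo_tool", "kwargs": {"plan": [{"fingers": 0.3, "travel": [0, 0, 0], "spin": -5}, {"fingers": 0.3, "travel": [0, 0, 0], "spin": -5}, {"fingers": 0.3, "travel": [0, 0, 0], "spin": 0}, {"fingers": 0.3, "travel": [0, 0, 0], "spin": 0}]}}

```text
time_s: 5.5
position: [0.6147, 0.167, 0.0809]
tcp_rot: [-0.001, 0.68, 0.733, -0.003]
contact_force: [-10.9, -5.5, 8.2]
width: 0.0443
```

```bash
python3 - <<'E'
from ang import *
s=bot.snapshot("side")
st=bot.state();q=st["tcp_rot"];M=R.from_quat([*q[1:],q[0]]).as_matrix();print(np.degrees(np.arctan2(M[1,1],M[0,1])),st["position"],st["contact_force"],st["torque"],st["width"])
print(yellow("side",(235,240,300,290),s))
E
```

```text
4.250995073450577 [0.615 0.167 0.081] [-12.372  -4.601  10.41 ] [-0.796  1.857 -0.103] 0.044247627129051566
(array([263.185, 268.508]), 65)
```

Release, then lift and move back toward the start so the top camera can see.

{"fn": "servo_tool", "kwargs": {"plan": [{"fingers": -0.3, "travel": [0, 0, 0], "spin": 0}, {"fingers": -1, "travel": [0, 0, 0], "spin": 0}, {"fingers": -1, "travel": [0, 0, 0], "spin": 0}, {"fingers": -1, "travel": [0, 0, 0], "spin": 0}, {"fingers": -1, "travel": [0, 0, 3], "spin": 0}]}}

```text
time_s: 6.18
position: [0.6152, 0.168, 0.106]
tcp_rot: [-0.002, 0.68, 0.733, -0.003]
contact_force: [-0.3, 0.4, -0.2]
width: 0.0853
```

{"fn": "servo_tool", "kwargs": {"plan": [{"fingers": -1, "travel": [0, 0, 5], "spin": 0}, {"fingers": -1, "travel": [0, 0, 5], "spin": 0}, {"fingers": -1, "travel": [-4.5, 3.5, 1], "spin": 0}, {"fingers": -1, "travel": [-4.5, 3.5, 0], "spin": 0}, {"fingers": -1, "travel": [-4.5, 3.5, 0], "spin": 0}]}}

```text
time_s: 6.8
position: [0.4812, 0.2743, 0.2198]
tcp_rot: [0.0, 0.681, 0.733, 0.001]
contact_force: [0.9, 1.5, 1.3]
width: 0.0856
```

{"fn": "servo_tool", "kwargs": {"plan": [{"fingers": -1, "travel": [-4.5, 3.5, 0], "spin": 0}, {"fingers": -1, "travel": [-4.5, 3.5, 0], "spin": 0}, {"fingers": -1, "travel": [-4.5, 3.5, 0], "spin": 0}, {"fingers": -1, "travel": [-4.5, 3.5, 0], "spin": 0}, {"fingers": -1, "travel": [0, 0, 0], "spin": 0}]}}

```text
time_s: 7.42
position: [0.2992, 0.4155, 0.2196]
tcp_rot: [-0.0, 0.678, 0.735, 0.0]
contact_force: [0.9, 0.1, -0.3]
width: 0.0854
```

```bash
python3 - <<'E'
from ang import *
t=bot.snapshot("top");c=[.617,.170]
cv2.imwrite("pics/r2.png",cv2.hconcat([cv2.resize(rect(t,c,.05),(400,400)),cv2.resize(rect(t,c,.099,half=.035),(400,400))])[:,:,::-1])
print(bot.state()["contact_force"],[(x["point"],x["conf"]) for x in bot.place_of("top","bottle")])
E
```

```text
[0.547 0.114 0.641] [([302.4, 156.6], 0.85), ([244.1, 160.8], 0.8), ([358.7, 158.9], 0.7)]
```

View pics/r2.png

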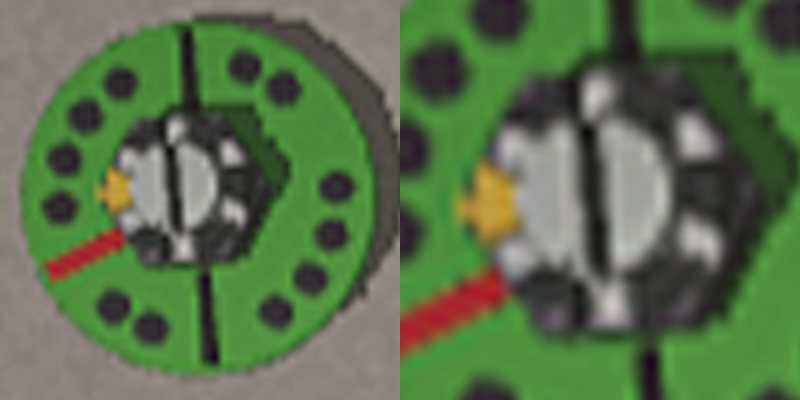

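The slots at (597,92) and (612,300) lie along 4.1°, the same direction as the black line. The yellow tooth at (490,202) is square to it, beyond the red mark. The bottle hasn't moved and the arm is clear, so I hand in.

```bash
python3 -c "
from bench import bot
print(bot.job_done())"
```

```text
the job is handed in; nothing more can be done
None
```

The castle nut on the green stand is tightened to the first slot past snug, and the job is handed in. I gripped it on two flats and turned it about 67° clockwise in one grasp. I then let go and moved the arm well clear, at about 7.5 s of the 29 s allowed.

**Nut:** in the last top view the slots lie at about 4.1°, the same direction as the black line. The yellow tooth is past the red mark and square to the line, at 92–93° measured against 94° ideal. That puts the joint at about 1.05 rad.

**Bottle and blue stand:** the white bottle was found within about 3 px of where it started, which is within the networks' scatter. The arm stayed well away from the blue stand.

**Contact:** forces are near zero and the gripper is open.

**Disagreements:**
- The nut's place differed by a few mm between the views. The side view's disc fit gave y = 0.182, against about 0.170 from the top view. The grasp centred near y = 0.168.
- The tool was pushed up about 3.5 mm, with roughly 6–10 N, while it was gripping. This had no visible effect.

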